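# Fetch the drive module from behind the containers

## Robot

A 6-joint arm with a two-finger parallel gripper is mounted at the origin on the work surface. World frame = base frame: x ahead of the robot, y to its left, z up, the work surface at z = 0. Lengths are in m, angles in rad, forces in N, time in s.
With the tool pointing down it reaches from about 0.25 to 0.775 m from the base axis. Payload 4 kg.
Tool frame: the origin (TCP) lies midway between the tips of the shut fingers; the grasp point (between the pads) lies 19 mm behind it; z points along the fingers, y is the line along which they close (so a half turn about z gives the same grasp; the last joint's range is limited). The gripper opens to 85 mm and grips with 20 to 120 N. Pads are 22 mm wide; open, the fingers measure 114 mm over their backs; the gripper's body (76 mm by 85 mm) begins 54 mm behind the grasp point. The pads swing forward as they close: fully open they stand 13 mm farther back than shut.
Start: joints at [1.189, 0.087, 1.371, -0, 1.684, -0.103], TCP at [0.151, 0.529, 0.231] pointing down, gripper open.
Joint ranges: [-3.1, 3.1], [-0.76, 2.03], [0.27, 2.55], [-1.08, 4.22], [0.17, 2.65], [-2.57, 2.57]. Speed limits (rad/s): [2.79, 2.79, 3.14, 3.14, 3.14, 3.14].

## Interface

Orientations are given as a unit quaternion [x, y, z, w].
In Python, from bench import robot gives the robot as it stands.
- The arm moves only by the tool drive_tool, never from a script. Its argument "deltas" is text: rows parted by semicolons, each of 7 numbers parted by spaces: the shift along the world's x, y, z normalised to -1 to 1, where 1 is 1 m, then the turn, a rotation vector about the world's x, y, z normalised to -1 to 1, where 1 is 0.5 rad, then the closure, from 0 (fully open) to 1 (shut). In form: tx ty tz wx wy wz claw; .... A call has exactly 10 rows; each row shifts and turns the commanded pose from where the row before left it; what a row does not reach is not made up. A row lasts 1/8 s, in which the tool goes at most 62.5 mm and 10.7 degrees, less where a joint would pass 70% of its speed; a pose out of reach is approached as far as the arm can. A call with a number of a shift or a turn outside -1 to 1 is refused whole. A call with a gripper value outside its range is refused whole. The fingers move at their own pace and stop on an object; "force" is the grip in N (left out, the last holds). Time passes only in rows, so rows that do not move let the fingers close, or fill a call up. It gives the time, the measured TCP pose, the force, the opening and the grip force at its end, in the units of the state.
- robot.read_state(): the state, without advancing time (a new reading comes with each control period).
- robot.camera(name): name is "scene" or "side" or "wrist"; returns the picture (480x640x3 uint8, red, green, blue); there is no depth.
- robot.camera_info(name): a dict with "fx", "fy", "cx", "cy" (pixels), "camera_from_world" (4x4, takes a point from world to camera coordinates). Camera axes: x right, y down, z forward; pixel columns grow to the right and rows downward; lengths in m; the calibration is good to about 2 mm. A picture is of the moment at which its call begins: read the wrist's pose just before it. camera_info takes no time and is no camera call; for the wrist camera it gives the pose at the moment of the call.
- robot.hand_in(): hands the job in; it is judged then, once.
The state is a dict: "time": time; "q": joint angles; "qd": joint speeds; "tau": joint torques, N m; "ee_pos": TCP position; "tcp_rot": TCP orientation; "contact_force": force on the tool from outside, world axes, zero at the start; "moment": the same for the moment, N m; "width": finger opening in m; "grip_force": force on a finger pad.
Only numpy, scipy, OpenCV 4.12 (cv2) and the standard library are available. Lean on these libraries where they do the work, as an engineer would, in place of code of your own. Each camera call takes 0.05 s, during which the arm holds its last target. There are 200 camera calls.

## Task

The drive module in the kit tray is hemmed in by three upright containers. First stand all three of them aside on the green mat, then lay the module the right way up on the plinth, centred on the orange rectangle and lined up with it (either way round), and only then put each container back upright on the very place in the tray it came from. Never tip a container over, and leave the bearing ring and the brass spacer in the tray where they are.

Things in the scene. Friction and masses are not known exactly. Their poses are not given: they have to be found in the camera images.
- tray: Shallow grey kit tray with a black rim, fixed, 200 x 200 mm, floor 4 mm thick, rim 12 mm high. Origin: centre of the underside. Its x axis points away from the robot, turned by its yaw. It has three places, each a white ring of 52 mm on the floor, under the three containers: centres at (x, y) = (-52, -46), (-52, 46) and (52, 0) mm in the tray's frame. The module lies at the tray's middle, 12 mm clear of the containers in front of and behind it.
- mat: Green flat cutting mat, fixed, 200 x 200 mm, 3 mm thick, empty: the side area. Origin: centre of the underside, axes along its sides.
- plinth: Dark stepped assembly plinth, fixed: base plate 170 x 170 x 14 mm, on it a grey block 90 (x) x 130 (y) mm whose flat top is 40 mm above the table; in the middle of that top a flat orange rectangle, 44 (x) x 100 (y) mm, where the module belongs. Origin: centre of the underside, y along the long side of the block.
- module: The drive module: flat black block 40 (x) x 96 (y) mm, 30 mm tall, with an aluminium heat sink with fins on top to 42 mm (38 mm wide, 74 mm long) and a blue plug at the +y end; about 0.25 kg. Loose. Origin: centre of the underside, y along its length. It can be taken across its 40 mm width.
- bearing: Bystander: small steel bearing ring, 22 mm across, 8 mm tall, loose in the tray's far corner at -y. Origin: centre of the underside. Leave it where it is.
- spacer: Bystander: small brass spacer, 18 mm across, 14 mm tall, loose in the tray's far corner at +y. Origin: centre of the underside. Leave it where it is.
- red_can: The red-capped can: upright round container, loose, 115 mm tall, 40 mm thick below the cap (cap 36 mm thick), bare aluminium with a red band, red cap 26 mm tall; about 0.18 kg. Origin: centre of the underside. Which of the three places of the tray it stands on varies.
- blue_bottle: The blue-capped bottle: upright round container, loose, 110 mm tall, 40 mm thick below the cap (cap 36 mm thick), white with a blue band, blue cap 18 mm tall; about 0.18 kg. Origin: centre of the underside. Which of the three places of the tray it stands on varies.
- yellow_canister: The yellow-capped canister: upright round container, loose, 105 mm tall, 40 mm thick below the cap (cap 36 mm thick), black with a yellow band, yellow cap 12 mm tall; about 0.18 kg. Origin: centre of the underside. Which of the three places of the tray it stands on varies.
Things that resemble listed ones, but are neither listed nor needed, are in the scene too. What is shaped like the module but purple or turquoise is not meant.

How it is judged:
By the outcome, as a careful person would: the job done as asked, in the order asked, and still so for the second after the job is handed in, with the robot touching nothing.
It also fails if it takes over 134 s, if anything falls off the work surface, if the arm or the gripper's body presses on something with over 40 N, if the wrist force passes 120 N, or if a joint passes its speed limit or range.

## Working session

There is one attempt and no reset: what is moved stays moved. The work goes in short steps, Python scripts to look and compute and a tool call to move; the robot and the scene stay as the last step left them, time stands still between calls to the robot, and variables do not carry over. Pictures are saved under pics/ and viewed, at most 14 in all, crops included, and the job is handed in when it is done.

Besides the shell and the picture viewer there is one more tool, called after "Request:" in YAML: its name, and indented under it one key for each argument. drive_tool: Moves the arm, as the interface text tells. Its arguments: {"type":"object","properties":{"deltas":{"type":"string"},"force":{"type":"number"}},"required":["deltas"]}

```bash
ls; mkdir -p pics; python3 - <<'E'
from bench import robot
import cv2,numpy as np
np.set_printoptions(precision=4,suppress=True)
for n in("scene","side","wrist"):
    i=robot.camera_info(n);print(n,i["fx"],i["fy"],i["cx"],i["cy"]);print(np.array(i["camera_from_world"]))
    cv2.imwrite(f"pics/{n}0.png",robot.camera(n)[:,:,::-1])
s=robot.read_state();print(s)
E
```

```text
pics
scene 486.51866209698755 486.51866209698755 318.4829903613901 245.28563636820016
[[ 0.8834  0.4685 -0.0002 -0.4008]
 [ 0.2649 -0.4999 -0.8246 -0.1169]
 [-0.3864  0.7284 -0.5657  1.3429]
 [ 0.      0.      0.      1.    ]]
side 508.891706442662 508.891706442662 314.6990074214241 232.533600061303
[[ 0.7322 -0.6808 -0.0195 -0.3894]
 [-0.4983 -0.516  -0.6968  0.262 ]
 [ 0.4643  0.5199 -0.717   1.0178]
 [ 0.      0.      0.      1.    ]]
wrist 350.2305397291573 350.2305397291573 314.0276849133622 237.91744590351772
[[ 0.2751  0.9614 -0.0033 -0.5488]
 [ 0.9182 -0.2617  0.2972 -0.0385]
 [ 0.2849 -0.0848 -0.9548  0.3817]
 [ 0.      0.      0.      1.    ]]
{'time': 0.15, 'q': array([ 1.1889,  0.0878,  1.3719, -0.    ,  1.6836, -0.1031]), 'qd': array([-0.0008, -0.0007, -0.0049, -0.0006,  0.    , -0.0004]), 'tau': array([  0.0009, -35.2372, -31.3679,  -0.0002,   0.008 ,  -0.    ]), 'ee_pos': array([0.1512, 0.5284, 0.2304]), 'tcp_rot': array([ 0.1389,  0.9903, -0.0008, -0.0002]), 'contact_force': array([ 0.3758, -0.2412, -0.0108]), 'moment': array([ 0.0024, -0.0458, -0.0213]), 'grip_force': 0.0, 'width': 0.08587455459685298}
```

View pics/scene0.png

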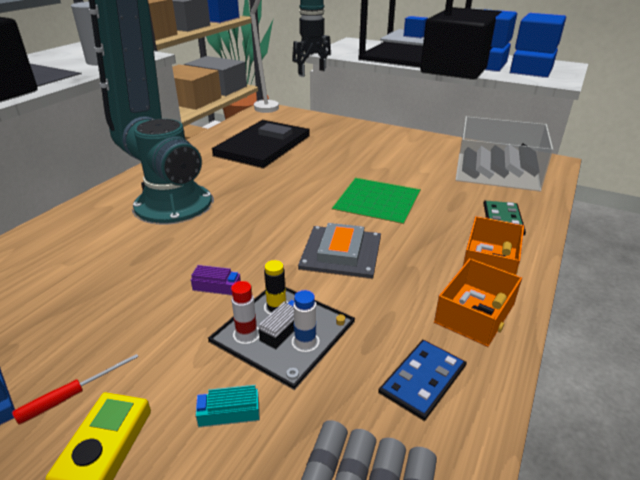

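View pics/side0.png

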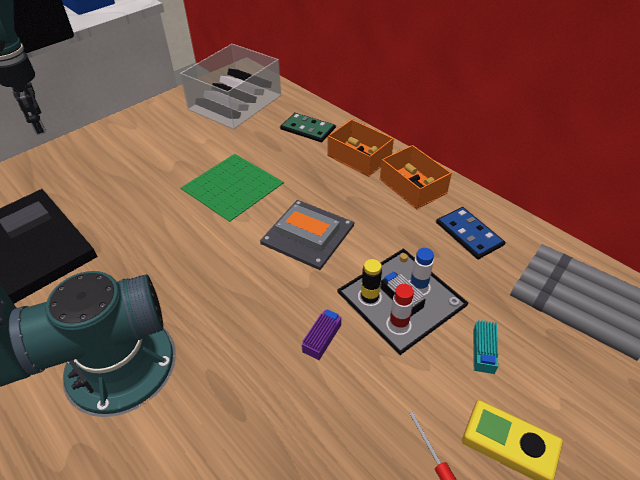

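View pics/wrist0.png

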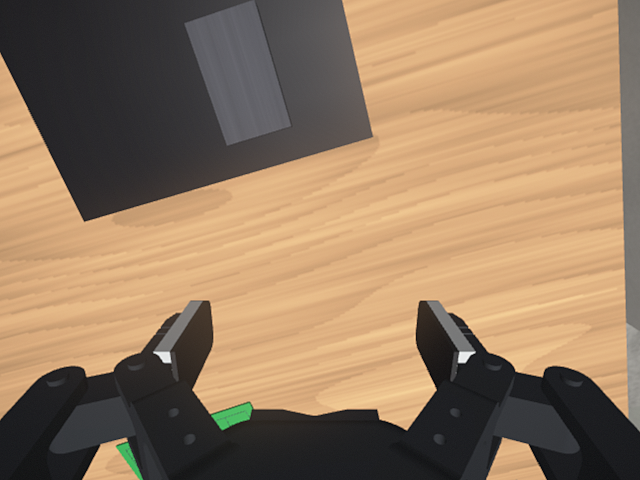

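The scene view shows the red can at (243,310), the yellow canister at (274,288), the blue bottle at (305,320), the module between them at (280,322), the plinth's orange at (341,240) and the mat at (377,200). The side view shows the same things; the wrist view shows only a decoy black box and the mat's edge. I'll measure from both fixed views first.

```bash
cat > h.py <<'E'
import cv2,numpy as np
np.set_printoptions(precision=4,suppress=True)
from bench import robot
def info(n):
    i=robot.camera_info(n);return np.array([[i["fx"],0,i["cx"]],[0,i["fy"],i["cy"]],[0,0,1]]),np.array(i["camera_from_world"])
def ray(c,p):
    K,T=c;d=T[:3,:3].T@np.linalg.solve(K,[p[0],p[1],1.]);return -T[:3,:3].T@T[:3,3],d
def onz(c,p,z):
    o,d=ray(c,p);return o+d*(z-o[2])/d[2]
def tri(c1,p1,c2,p2):
    P=[K@T[:3] for K,T in(c1,c2)]
    X=cv2.triangulatePoints(P[0],P[1],np.float64(p1).reshape(2,1),np.float64(p2).reshape(2,1))[:,0];return X[:3]/X[3]
def proj(c,X):
    K,T=c;v=K@(T[:3,:3]@np.asarray(X)+T[:3,3]);return v[:2]/v[2]
HSV=dict(green=((50,120,60),(75,255,255)),orange=((5,200,180),(15,255,255)),red=((0,180,90),(4,255,255)),
 yellow=((24,180,120),(32,255,255)),blue=((105,180,100),(118,255,255)))
def blobs(img,col,roi=None,amin=20):
    m=cv2.inRange(cv2.cvtColor(img,cv2.COLOR_RGB2HSV),*map(np.array,HSV[col]))
    if roi: k=np.zeros_like(m);x0,y0,x1,y1=roi;k[y0:y1,x0:x1]=1;m=m*k
    cs=[c for c in cv2.findContours(m,cv2.RETR_EXTERNAL,cv2.CHAIN_APPROX_NONE)[0] if cv2.contourArea(c)>amin]
    return sorted(cs,key=cv2.contourArea,reverse=True)
def cen(c): m=cv2.moments(c);return np.array([m["m10"],m["m01"]])/m["m00"]
def quad(c):
    h=cv2.convexHull(c)
    return cv2.approxPolyN(h,4,ensure_convex=True).reshape(4,2) if hasattr(cv2,"approxPolyN") else cv2.boxPoints(cv2.minAreaRect(h))
E
python3 - <<'E'
from h import *
S,D=info("scene"),info("side")
a=cv2.imread("pics/scene0.png")[:,:,::-1];b=cv2.imread("pics/side0.png")[:,:,::-1]
ra=(200,160,430,380);rb=(180,140,480,360)
for col in HSV:
    for n,i,r,c in(("S",a,ra,S),("D",b,rb,D)):
        for k in blobs(i,col,r)[:3]: print(col,n,cv2.contourArea(k),cv2.boundingRect(k),cen(k))
for col,z in(("green",.003),("orange",.04)):
    for i,r,c in((a,ra,S),(b,rb,D)):
        print(col,np.array([onz(c,p,z) for p in quad(blobs(i,col,r)[0])]).round(4).tolist())
    pa,pb=cen(blobs(a,col,ra)[0]),cen(blobs(b,col,rb)[0]);print("tri",tri(S,pa,D,pb))
E
```

```text
green S 2385.0 (332, 178, 88, 45) [377.5328 199.6077]
green D 3386.5 (181, 154, 103, 67) [231.6086 186.388 ]
orange S 367.5 (329, 227, 24, 24) [341.0544 238.8898]
orange D 443.0 (286, 212, 43, 24) [307.4199 223.1983]
orange D 116.0 (382, 158, 45, 31) [410.171  174.3477]
orange D 54.0 (337, 140, 54, 17) [358.5988 146.5062]
red S 299.5 (232, 281, 19, 22) [241.5454 291.32  ]
red D 1672.0 (399, 140, 81, 45) [453.6479 154.6754]
red D 284.5 (395, 284, 19, 21) [403.6655 293.99  ]
yellow S 199.5 (265, 260, 18, 15) [273.4954 267.0259]
yellow S 160.0 (266, 292, 19, 15) [275.2208 299.1865]
yellow D 147.0 (364, 259, 17, 13) [372.3651 265.3503]
blue S 744.5 (389, 341, 41, 39) [417.0365 363.3398]
blue S 244.5 (295, 291, 19, 18) [303.8923 299.0245]
blue S 48.0 (228, 273, 9, 9) [232.0556 276.7465]
blue D 764.0 (439, 208, 41, 46) [463.1248 226.7284]
blue D 137.0 (417, 248, 17, 13) [424.8686 253.8467]
blue D 51.0 (325, 310, 13, 9) [330.8922 313.9608]
green [[0.5773, 0.392, 0.003], [0.5975, 0.1924, 0.003], [0.3995, 0.1743, 0.003], [0.3798, 0.3744, 0.003]]
green [[0.598, 0.1946, 0.003], [0.3983, 0.1758, 0.003], [0.3783, 0.3734, 0.003], [0.5782, 0.3968, 0.003]]
tri [ 0.4883  0.2885 -0.0045]
orange [[0.517, 0.0567, 0.04], [0.5449, -0.0365, 0.04], [0.506, -0.0483, 0.04], [0.4791, 0.0417, 0.04]]
orange [[0.545, -0.0375, 0.04], [0.5043, -0.0491, 0.04], [0.4796, 0.0449, 0.04], [0.5169, 0.0579, 0.04]]
tri [0.5117 0.0028 0.0395]
```

```bash
python3 - <<'E'
from h import *
S,D=info("scene"),info("side")
for n,p,q,z in(("red",(241.5,291.3),(403.7,294),.106),("yel",(273.5,267),(372.4,265.3),.103),("blue",(303.9,299),(424.9,253.8),.105)):
    print(n,tri(S,p,D,q),onz(S,p,z),onz(D,q,z))
# tray outer corners by eye: left,near/bottom,right ; heights .012
print([onz(S,p,.012).round(3).tolist() for p in((210,338),(294,382),(354,320))])
print([onz(D,p,.012).round(3).tolist() for p in((338,291),(404,249),(467,302),(400,352))])
K,T=info("wrist");print(-T[:3,:3].T@T[:3,3], T[:3,:3].T[:,2])
E
```

```text
red [ 0.4707 -0.3237  0.1068] [ 0.4702 -0.3234  0.106 ] [ 0.4715 -0.3231  0.106 ]
yel [ 0.4811 -0.2324  0.1052] [ 0.4798 -0.2326  0.103 ] [ 0.4838 -0.2294  0.103 ]
blue [ 0.58   -0.2891  0.1088] [ 0.5779 -0.2885  0.105 ] [ 0.5848 -0.2851  0.105 ]
[[0.424, -0.373, 0.012], [0.613, -0.388, 0.012], [0.639, -0.204, 0.012]]
[[0.436, -0.179, 0.012], [0.636, -0.198, 0.012], [0.615, -0.391, 0.012], [0.418, -0.372, 0.012]]
[0.0776 0.55   0.3742] [ 0.285  -0.0845 -0.9548]
```

Request:
drive_tool:
  deltas: "0.025 -0.035 0.007 0 0 0.035 0; 0.025 -0.035 0.007 0 0 0.035 0; 0.025 -0.035 0.007 0 0 0.035 0; 0.025 -0.035 0.007 0 0 0.035 0; 0.025 -0.035 0.007 0 0 0.035 0; 0.025 -0.035 0.007 0 0 0.035 0; 0.025 -0.035 0.007 0 0 0.035 0; 0.025 -0.035 0.007 0 0 0.035 0; 0.025 -0.035 0.007 0 0 0.035 0; 0.025 -0.035 0.007 0 0 0.035 0"
  force: 40

```text
time: 1.4
ee_pos: [0.4018, 0.1775, 0.3013]
tcp_rot: [0.052, 0.999, 0.0, -0.0]
contact_force: [0.6, 0.3, -0.0]
width: 0.0852
grip_force: 0.0
```

Request:
drive_tool:
  deltas: "0.006 -0.046 0 0 0 0 0; 0.006 -0.046 0 0 0 0 0; 0.006 -0.046 0 0 0 0 0; 0.006 -0.046 0 0 0 0 0; 0.006 -0.046 0 0 0 0 0; 0.006 -0.046 0 0 0 0 0; 0.006 -0.046 0 0 0 0 0; 0.006 -0.046 0 0 0 0 0; 0.006 -0.046 0 0 0 0 0; 0.006 -0.046 0 0 0 0 0"

```text
time: 2.65
ee_pos: [0.4613, -0.2827, 0.3009]
tcp_rot: [0.052, 0.999, 0.0, -0.0]
contact_force: [-0.1, 0.3, 0.7]
width: 0.0854
grip_force: 0.0
```

```bash
python3 - <<'E'
from h import *
import pickle
out=[]
s=robot.read_state();c=info("wrist");im=robot.camera("wrist");cv2.imwrite("pics/w1.png",im[:,:,::-1])
pickle.dump(c,open("w1.pkl","wb"));print(s["time"],s["ee_pos"],s["tcp_rot"])
E
```

```text
2.65 [ 0.4613 -0.2827  0.3009] [ 0.052   0.9986  0.0003 -0.0002]
```

View pics/w1.png

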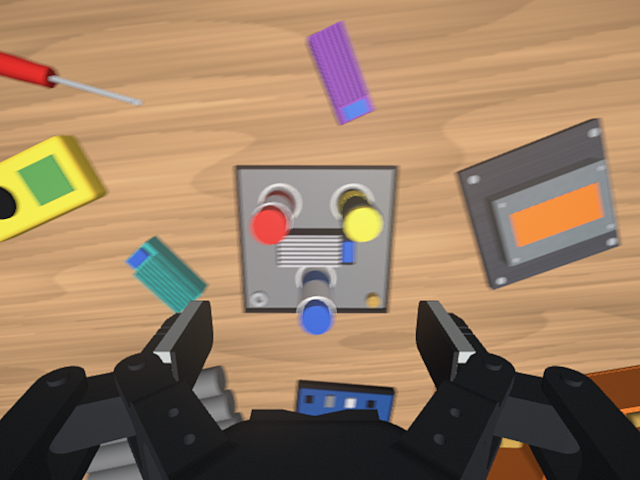

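The wrist view shows everything: tray corners at about (236,167), (397,167), (388,312) and (246,312); the red cap at (270,224), yellow at (363,222), blue at (316,318); the module at (315,250) with its plug on the right; and the orange rectangle at (557,215).

```bash
python3 - <<'E'
from h import *
import pickle
W=pickle.load(open("w1.pkl","rb"));S,D=info("scene"),info("side")
im=cv2.imread("pics/w1.png")[:,:,::-1].copy();hsv=cv2.cvtColor(im,cv2.COLOR_RGB2HSV)
m=np.zeros(hsv.shape[:2],np.uint8);x0,y0,x1,y1=225,155,410,330
m[y0:y1,x0:x1]=cv2.inRange(hsv,(0,0,0),(180,255,60))[y0:y1,x0:x1]
c=max(cv2.findContours(m,cv2.RETR_EXTERNAL,cv2.CHAIN_APPROX_NONE)[0],key=cv2.contourArea)
q=quad(c);P=np.array([onz(W,p,.012) for p in q]);print("tray",q.tolist(),P[:,:2].tolist(),P.mean(0))
def yaw(P):
    P=P[:,:2];return [np.degrees(np.arctan2(*(P[(i+1)%4]-P[i])[::-1])) for i in range(4)],[np.linalg.norm(P[(i+1)%4]-P[i]) for i in range(4)]
print(yaw(P))
k=blobs(im,"orange",(480,160,640,280))[0];q=quad(k);P=np.array([onz(W,p,.04) for p in q]);print("orange",P[:,:2].tolist(),P.mean(0),yaw(P))
print("orange tri",tri(W,cen(k),S,(341.05,238.89)),tri(W,cen(k),D,(307.42,223.2)))
for n,z,roi,a in(("red",.119,(240,180,310,260),None),("yellow",.109,(330,190,400,260),None),("blue",.114,(290,290,340,340),None)):
    k=blobs(im,n,roi)[0]
    x,y,w,h=cv2.boundingRect(k);(u,v),r=cv2.minEnclosingCircle(k)
    v0=np.median(hsv[...,2][int(v)-3:int(v)+3,int(u)-3:int(u)+3])
    mm=((cv2.drawContours(np.zeros_like(m),[k],-1,255,-1)>0)&(abs(hsv[...,2].astype(int)-v0)<15)).astype(np.uint8)
    kk=max(cv2.findContours(mm,cv2.RETR_EXTERNAL,cv2.CHAIN_APPROX_NONE)[0],key=cv2.contourArea)
    e=cv2.fitEllipse(kk);print(n,(x,y,w,h),(u,v),r,e,onz(W,e[0],z))
cv2.imwrite("pics/crop1.png",cv2.resize(im[155:345,225:415],None,fx=3.1,fy=3.1,interpolation=cv2.INTER_CUBIC)[:,:,::-1])
E
```

```text
tray [[384, 311], [337, 311], [337, 309], [386, 308]] [[0.6341318670245911, -0.2033805360919053], [0.6274163651039615, -0.2680577321779647], [0.6243336416360168, -0.2677970598650429], [0.6297784929922075, -0.20042940676775034]] [ 0.6289 -0.2349  0.012 ]
([np.float64(-95.92784003954847), np.float64(175.1666186826402), np.float64(85.37923103536772), np.float64(-34.1331384913022)], [np.float64(0.06502490030442613), np.float64(0.003093724944874861), np.float64(0.06758732936082147), np.float64(0.005259375414792115)])Traceback (most recent call last):
  File "<stdin>", line 12, in <module>
IndexError: list index out of range
```

```bash
sed -i 's/orange=((5,200,180),(15/orange=((5,170,150),(19/; s/blue=((105,180,100),(118/blue=((105,150,90),(120/' h.py; cat >> h.py <<'E'
def yaw(P):
    P=P[:,:2];d=np.roll(P,-1,0)-P;return np.degrees(np.arctan2(d[:,1],d[:,0])).round(1).tolist(),np.linalg.norm(d,axis=1).round(4).tolist()
E
python3 - <<'E'
from h import *
import pickle
W=pickle.load(open("w1.pkl","rb"));S,D=info("scene"),info("side")
im=cv2.imread("pics/w1.png")[:,:,::-1].copy();hsv=cv2.cvtColor(im,cv2.COLOR_RGB2HSV)
cv2.imwrite("pics/crop1.png",cv2.resize(im[155:345,225:415],None,fx=3.1,fy=3.1,interpolation=cv2.INTER_CUBIC)[:,:,::-1])
print("orange px",hsv[215,557],"rim",hsv[165:170,320].tolist(),hsv[240,236:246].tolist())
g=np.zeros(hsv.shape[:2],np.uint8);x0,y0,x1,y1=225,155,410,318
sm=cv2.inRange(hsv,(0,0,0),(180,70,255))  # grey/black: not wood
g[y0:y1,x0:x1]=sm[y0:y1,x0:x1];g=cv2.morphologyEx(g,cv2.MORPH_OPEN,np.ones((3,3)))
c=max(cv2.findContours(g,cv2.RETR_EXTERNAL,cv2.CHAIN_APPROX_NONE)[0],key=cv2.contourArea)
q=quad(c);P=np.array([onz(W,p,.012) for p in q]);print("tray",q.tolist(),P[:,:2].round(4).tolist(),P.mean(0),yaw(P))
k=blobs(im,"orange",(480,160,640,280))
if k:
    k=k[0];q=quad(k);P=np.array([onz(W,p,.04) for p in q]);print("orange",P.mean(0),yaw(P))
    print("orange tri",tri(W,cen(k),S,(341.05,238.89)),tri(W,cen(k),D,(307.42,223.2)))
for n,z,roi in(("red",.119,(240,180,310,260)),("yellow",.109,(330,190,400,260)),("blue",.114,(290,290,340,340))):
    k=blobs(im,n,roi)
    if not k: print(n,"none");continue
    k=k[0];(u,v),r=cv2.minEnclosingCircle(k);u0,v0=int(u),int(v)
    b=np.median(hsv[v0-3:v0+3,u0-3:u0+3,2])
    mm=((cv2.drawContours(np.zeros_like(g),[k],-1,255,-1)>0)&(abs(hsv[...,2].astype(int)-b)<15)).astype(np.uint8)
    kk=max(cv2.findContours(mm,cv2.RETR_EXTERNAL,cv2.CHAIN_APPROX_NONE)[0],key=cv2.contourArea)
    e=cv2.fitEllipse(kk);print(n,cv2.boundingRect(k),(u,v),r,e,onz(W,e[0],z))
E
```

```text
orange px [ 14 188 245] rim [[15, 96, 141], [9, 41, 80], [8, 34, 82], [9, 40, 83], [5, 12, 130]] [[15, 105, 189], [14, 103, 171], [14, 101, 161], [14, 102, 142], [12, 87, 109], [8, 39, 97], [4, 18, 111], [4, 16, 126], [8, 15, 132], [5, 10, 148]]
tray [[396, 166], [386, 311], [246, 326], [236, 166]] [[0.438, -0.18], [0.6344, -0.2006], [0.6377, -0.3971], [0.4179, -0.3736]] [ 0.532  -0.2879  0.012 ] ([-6.0, -89.0, 173.9, 84.1], [0.1975, 0.1965, 0.2211, 0.1946])
orange [0.5121 0.0009 0.04  ] ([-73.1, -163.5, 106.9, 15.1], [0.0936, 0.0432, 0.0946, 0.0432])
orange tri [0.5116 0.0021 0.0392] [0.5107 0.0012 0.0416]
red (254, 210, 32, 34) (269.6341552734375, 226.01219177246094) 17.318132400512695 ((268.2838439941406, 227.6750946044922), (25.633621215820312, 33.345123291015625), 139.43075561523438) [ 0.4709 -0.328   0.119 ]
yellow none
blue (303, 306, 27, 28) (316.35919189453125, 318.4674987792969) 14.981712341308594 ((316.0268859863281, 319.6646423339844), (25.721620559692383, 26.744821548461914), 138.7936553955078) [ 0.5783 -0.2927  0.114 ]
```

View pics/crop1.png

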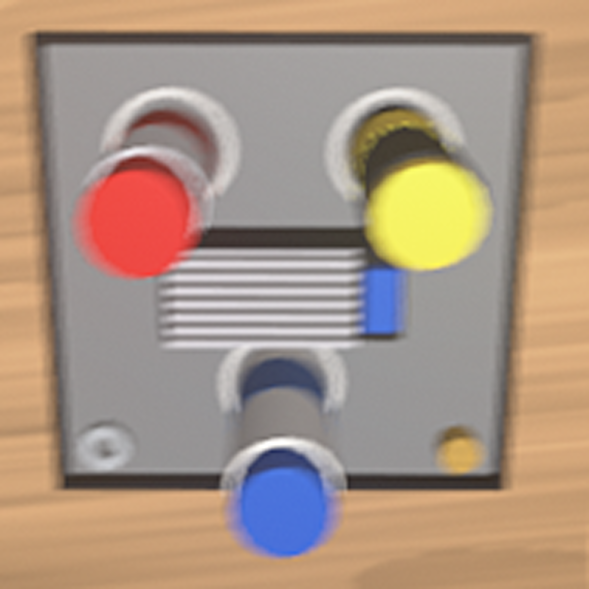

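Crop: the caps sit at full-image pixels red (269,226), yellow (363,224) and blue (316,318). The plug is at (348,250), and the bearing and spacer are in the far corners. Tray centre is about (0.526,-0.286) with yaw -5.8°. The computed places agree with the caps to about 3 mm, so I'll start with the red can.

Request:
drive_tool:
  deltas: "0.0042 -0.022 0 0 0 0 0; 0.0042 -0.0218 0 0 0 0 0; 0 0 -0.04 0 0 0 0; 0 0 -0.04 0 0 0 0; 0 0 -0.04 0 0 0 0; 0 0 -0.04 0 0 0 0; 0 0 -0.04 0 0 0 0; 0 0 -0.03 0 0 0 0; 0 0 -0.015 0 0 0 0; 0 0 0 0 0 0 0"

```text
time: 3.95
ee_pos: [0.4695, -0.3245, 0.0555]
tcp_rot: [0.052, 0.999, 0.001, -0.001]
contact_force: [-0.2, 0.3, -0.4]
width: 0.0854
grip_force: 0.0
```

Request:
drive_tool:
  deltas: "0 0 0 0 0 0 1; 0 0 0 0 0 0 1; 0 0 0 0 0 0 1; 0 0 0 0 0 0 1; 0 0 0 0 0 0 1; 0 0 0 0 0 0 1; 0 0 0 0 0 0 1; 0 0 0 0 0 0 1; 0 0 0.005 0 0 0 1; 0 0 0.015 0 0 0 1"

```text
time: 5.2
ee_pos: [0.4685, -0.3241, 0.0748]
tcp_rot: [0.052, 0.999, 0.001, -0.002]
contact_force: [-0.0, -0.5, -1.6]
width: 0.0392
grip_force: 40.4
```

Request:
drive_tool:
  deltas: "0 0 0.045 0 0 0 1; 0 0 0.045 0 0 0 1; 0 0 0.045 0 0 0 1; 0.006 0.04 0 0 0 0 1; 0.006 0.044 0 0 0 0 1; 0.006 0.044 0 0 0 0 1; 0.006 0.044 0 0 0 0 1; 0.006 0.044 0 0 0 0 1; 0.006 0.044 0 0 0 0 1; 0.006 0.044 0 0 0 0 1"

```text
time: 6.45
ee_pos: [0.5117, -0.0197, 0.2118]
tcp_rot: [0.052, 0.999, -0.0, 0.0]
contact_force: [-0.2, 0.2, -1.8]
width: 0.0392
grip_force: 41.0
```

Request:
drive_tool:
  deltas: "0.006 0.046 0 0 0 0 1; 0.006 0.046 0 0 0 0 1; 0.006 0.046 0 0 0 0 1; 0.006 0.046 0 0 0 0 1; 0.006 0.046 0 0 0 0 1; 0.006 0.044 0 0 0 0 1; 0.006 0.036 0 0 0 0 1; 0 0 -0.04 0 0 0 1; 0 0 -0.05 0 0 0 1; 0 0 -0.045 0 0 0 1"

```text
time: 7.7
ee_pos: [0.5534, 0.289, 0.0749]
tcp_rot: [0.052, 0.999, -0.0, -0.0]
contact_force: [1.1, 0.3, -2.2]
width: 0.0391
grip_force: 41.1
```

Request:
drive_tool:
  deltas: "0 0 -0.01 0 0 0 1; 0 0 -0.01 0 0 0 1; 0 0 0 0 0 0 1; 0 0 0 0 0 0 0; 0 0 0 0 0 0 0; 0 0 0 0 0 0 0; 0 0 0 0 0 0 0; 0 0 0.03 0 0 0 0; 0 0 0.05 0 0 0 0; 0 0 0.05 0 0 0 0"

```text
time: 8.95
ee_pos: [0.5534, 0.2888, 0.1872]
tcp_rot: [0.052, 0.999, -0.0, -0.001]
contact_force: [0.3, 0.7, 0.1]
width: 0.0853
grip_force: 0.0
```

Request:
drive_tool:
  deltas: "-0.006 -0.044 0 0 0 0 0; -0.006 -0.044 0 0 0 0 0; -0.006 -0.044 0 0 0 0 0; -0.006 -0.044 0 0 0 0 0; -0.006 -0.044 0 0 0 0 0; -0.006 -0.044 0 0 0 0 0; -0.006 -0.044 0 0 0 0 0; -0.006 -0.044 0 0 0 0 0; -0.006 -0.044 0 0 0 0 0; -0.006 -0.044 0 0 0 0 0"

```text
time: 10.2
ee_pos: [0.4934, -0.1524, 0.1865]
tcp_rot: [0.052, 0.999, 0.0, 0.0]
contact_force: [0.3, 0.2, 0.7]
width: 0.0854
grip_force: 0.0
```

Request:
drive_tool:
  deltas: "-0.007 -0.044 0 0 0 0 0; -0.0075 -0.0395 0 0 0 0 0; 0 0 0 0 0 0 0; 0 0 -0.035 0 0 0 0; 0 0 -0.035 0 0 0 0; 0 0 -0.035 0 0 0 0; 0 0 -0.017 0 0 0 0; 0 0 -0.01 0 0 0 0; 0 0 0 0 0 0 0; 0 0 0 0 0 0 0"

```text
time: 11.45
ee_pos: [0.4802, -0.235, 0.0559]
tcp_rot: [0.052, 0.999, -0.001, 0.001]
contact_force: [0.6, 0.6, -0.7]
width: 0.085
grip_force: 0.0
```

Request:
drive_tool:
  deltas: "0 0 0 0 0 0 1; 0 0 0 0 0 0 1; 0 0 0 0 0 0 1; 0 0 0 0 0 0 1; 0 0 0 0 0 0 1; 0 0 0 0 0 0 1; 0 0 0 0 0 0 1; 0 0 0 0 0 0 1; 0 0 0.005 0 0 0 1; 0 0 0.015 0 0 0 1"

```text
time: 12.7
ee_pos: [0.4779, -0.234, 0.073]
tcp_rot: [0.052, 0.999, 0.001, -0.002]
contact_force: [0.0, 0.8, -0.6]
width: 0.0389
grip_force: 40.1
```

```bash
python3 - <<'E'
from h import *
a=robot.camera("scene");b=robot.camera("side")
cv2.imwrite("pics/s2.png",np.vstack([a[160:400,180:440],b[130:370,170:490][:,:260]])[:,:,::-1])
x=np.zeros((300,740,3),np.uint8);x[:240,:280]=a[160:400,180:460];x[:240,300:620]=b[130:370,170:490]
cv2.imwrite("pics/s2.png",x[:240,:620,::-1])
E
```

```text
(no output)
```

View pics/s2.png

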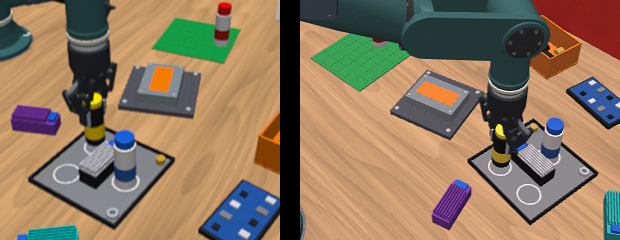

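The red can stands upright on the mat at full-image (403,182), and the yellow canister is held just above the tray. I'll carry on with yellow.

Request:
drive_tool:
  deltas: "0 0 0.045 0 0 0 1; 0 0 0.045 0 0 0 1; 0 0 0.045 0 0 0 1; -0.004 0.039 0 0 0 0 1; -0.005 0.043 0 0 0 0 1; -0.005 0.043 0 0 0 0 1; -0.005 0.043 0 0 0 0 1; -0.005 0.043 0 0 0 0 1; -0.005 0.043 0 0 0 0 1; -0.005 0.043 0 0 0 0 1"

```text
time: 14.05
ee_pos: [0.445, 0.0637, 0.2095]
tcp_rot: [0.052, 0.999, -0.0, 0.0]
contact_force: [0.4, 0.6, -1.2]
width: 0.0388
grip_force: 40.6
```

Request:
drive_tool:
  deltas: "-0.005 0.045 0 0 0 0 1; -0.005 0.045 0 0 0 0 1; -0.005 0.045 0 0 0 0 1; -0.005 0.045 0 0 0 0 1; -0.002 0.036 0 0 0 0 1; 0 0 -0.035 0 0 0 1; 0 0 -0.05 0 0 0 1; 0 0 -0.045 0 0 0 1; 0 0 -0.015 0 0 0 1; 0 0 -0.0085 0 0 0 1"

```text
time: 15.3
ee_pos: [0.4237, 0.2786, 0.056]
tcp_rot: [0.052, 0.999, 0.0, 0.0]
contact_force: [0.2, 1.1, -0.6]
width: 0.0397
grip_force: 40.6
```

Request:
drive_tool:
  deltas: "0 0 0 0 0 0 1; 0 0 0 0 0 0 0; 0 0 0 0 0 0 0; 0 0 0 0 0 0 0; 0 0 0 0 0 0 0; 0 0 0.03 0 0 0 0; 0 0 0.05 0 0 0 0; 0 0 0.05 0 0 0 0; 0.01 -0.04 0 0 0 0 0; 0.01 -0.04 0 0 0 0 0"

```text
time: 16.55
ee_pos: [0.4438, 0.198, 0.187]
tcp_rot: [0.051, 0.999, 0.0, 0.001]
contact_force: [0.3, -0.6, -0.1]
width: 0.0853
grip_force: 0.0
```

Request:
drive_tool:
  deltas: "0.012 -0.043 0 0 0 0 0; 0.012 -0.043 0 0 0 0 0; 0.012 -0.043 0 0 0 0 0; 0.012 -0.043 0 0 0 0 0; 0.012 -0.043 0 0 0 0 0; 0.012 -0.043 0 0 0 0 0; 0.012 -0.043 0 0 0 0 0; 0.012 -0.043 0 0 0 0 0; 0.012 -0.043 0 0 0 0 0; 0.012 -0.043 0 0 0 0 0"

```text
time: 17.8
ee_pos: [0.5635, -0.2329, 0.1857]
tcp_rot: [0.052, 0.999, 0.0, -0.0]
contact_force: [0.3, 0.2, 0.5]
width: 0.0854
grip_force: 0.0
```

Request:
drive_tool:
  deltas: "0.012 -0.04 0 0 0 0 0; 0.002 -0.0195 0 0 0 0 0; 0 0 0 0 0 0 0; 0 0 -0.035 0 0 0 0; 0 0 -0.035 0 0 0 0; 0 0 -0.035 0 0 0 0; 0 0 -0.016 0 0 0 0; 0 0 -0.01 0 0 0 0; 0 0 0 0 0 0 0; 0 0 0 0 0 0 0"

```text
time: 19.05
ee_pos: [0.5782, -0.2915, 0.0566]
tcp_rot: [0.052, 0.999, -0.001, 0.001]
contact_force: [0.4, -0.5, -0.3]
width: 0.0854
grip_force: 0.0
```

Request:
drive_tool:
  deltas: "0 0 0 0 0 0 1; 0 0 0 0 0 0 1; 0 0 0 0 0 0 1; 0 0 0 0 0 0 1; 0 0 0 0 0 0 1; 0 0 0 0 0 0 1; 0 0 0 0 0 0 1; 0 0 0 0 0 0 1; 0 0 0.005 0 0 0 1; 0 0 0.015 0 0 0 1"

```text
time: 20.3
ee_pos: [0.5758, -0.2906, 0.0728]
tcp_rot: [0.052, 0.999, 0.001, -0.002]
contact_force: [-0.1, 0.4, -0.5]
width: 0.0394
grip_force: 40.1
```

Request:
drive_tool:
  deltas: "0 0 0.045 0 0 0 1; 0 0 0.045 0 0 0 1; 0 0 0.045 0 0 0 1; -0.006 0.04 0 0 0 0 1; -0.007 0.044 0 0 0 0 1; -0.007 0.044 0 0 0 0 1; -0.007 0.044 0 0 0 0 1; -0.007 0.044 0 0 0 0 1; -0.007 0.044 0 0 0 0 1; -0.007 0.044 0 0 0 0 1"

```text
time: 21.55
ee_pos: [0.5289, 0.0141, 0.2104]
tcp_rot: [0.052, 0.999, -0.0, 0.0]
contact_force: [-0.0, 1.1, -1.1]
width: 0.0391
grip_force: 40.5
```

Request:
drive_tool:
  deltas: "-0.007 0.044 0 0 0 0 1; -0.007 0.044 0 0 0 0 1; -0.007 0.044 0 0 0 0 1; -0.007 0.044 0 0 0 0 1; -0.007 0.044 0 0 0 0 1; -0.006 0.044 0 0 0 0 1; 0 0.006 0 0 0 0 1; 0 0 -0.035 0 0 0 1; 0 0 -0.045 0 0 0 1; 0 0 -0.045 0 0 0 1"

```text
time: 22.8
ee_pos: [0.4889, 0.282, 0.0843]
tcp_rot: [0.052, 0.999, -0.0, 0.001]
contact_force: [-0.3, -0.3, -1.4]
width: 0.0394
grip_force: 40.5
```

Request:
drive_tool:
  deltas: "0 0 -0.017 0 0 0 1; 0 0 -0.0105 0 0 0 1; 0 0 0 0 0 0 1; 0 0 0 0 0 0 0; 0 0 0 0 0 0 0; 0 0 0 0 0 0 0; 0 0 0 0 0 0 0; 0 0 0.03 0 0 0 0; 0 0 0.05 0 0 0 0; 0 0 0.06 0 0 0 0"

```text
time: 24.05
ee_pos: [0.4874, 0.2826, 0.1974]
tcp_rot: [0.052, 0.999, -0.001, -0.001]
contact_force: [1.4, 0.4, -0.1]
width: 0.0852
grip_force: 0.0
```

Request:
drive_tool:
  deltas: "0 -0.04 0.02 0 0 -0.3 0; 0 -0.045 0.02 0 0 -0.3 0; 0 -0.045 0.02 0 0 -0.3 0; 0 -0.045 0.02 0 0 -0.3 0; 0 -0.045 0.02 0 0 -0.3 0; 0 -0.045 0 0 0 -0.3 0; 0 -0.045 0 0 0 -0.3 0; 0 -0.045 0 0 0 -0.3 0; 0 -0.045 0 0 0 -0.3 0; 0 -0.045 0 0 0 -0.3 0"

```text
time: 25.3
ee_pos: [0.488, -0.1634, 0.2975]
tcp_rot: [0.72, 0.694, 0.0, 0.0]
contact_force: [0.6, -0.1, 0.3]
width: 0.0852
grip_force: 0.0
```

Request:
drive_tool:
  deltas: "0.01 -0.01 0 0 0 -0.07 0; 0.01 -0.01 0 0 0 -0.066 0; 0.01 -0.01 0 0 0 0 0; 0.008 -0.008 0 0 0 0 0; 0 0 0 0 0 0 0; 0 0 0 0 0 0 0; 0 0 0 0 0 0 0; 0 0 0 0 0 0 0; 0 0 0 0 0 0 0; 0 0 0 0 0 0 0"

```text
time: 26.55
ee_pos: [0.5262, -0.2, 0.2974]
tcp_rot: [0.742, 0.671, 0.0, 0.0]
contact_force: [0.9, 0.1, 0.1]
width: 0.0858
grip_force: 0.0
```

```bash
python3 - <<'E'
from h import *
import pickle
s=robot.read_state();c=info("wrist");im=robot.camera("wrist");cv2.imwrite("pics/w2.png",im[:,:,::-1])
cv2.imwrite("pics/sc3.png",robot.camera("scene")[:,:,::-1]);cv2.imwrite("pics/sd3.png",robot.camera("side")[:,:,::-1])
pickle.dump(c,open("w2.pkl","wb"));print(s["time"],s["ee_pos"],s["tcp_rot"])
E
```

```text
26.55 [ 0.5262 -0.2     0.2974] [0.7419 0.6705 0.0001 0.0001]
```

View pics/w2.png

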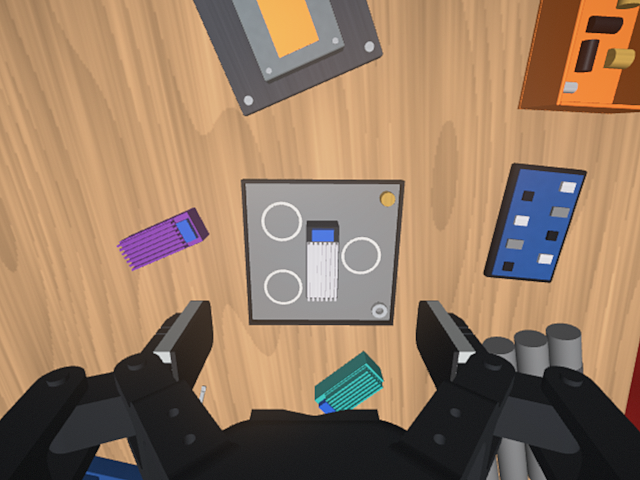

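View pics/sc3.png

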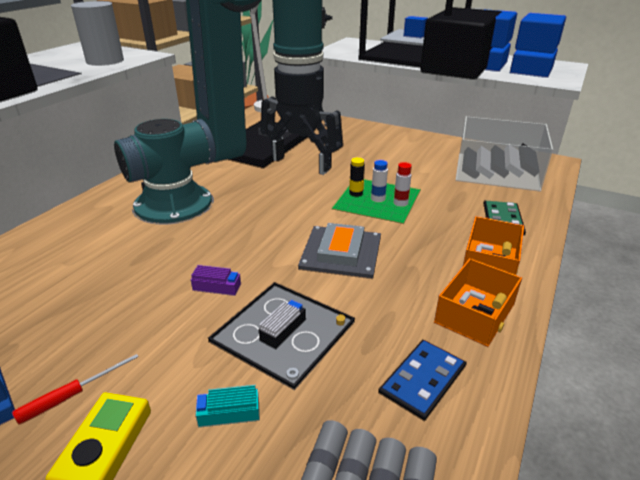

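All three containers stand upright on the mat at (357,177), (380,182) and (404,185). The wrist view now shows the three rings at (281,221), (282,287) and (361,255), the module at (322,260) and the plug at (323,236).

```bash
python3 - <<'E'
from h import *
import pickle
W=pickle.load(open("w2.pkl","rb"));S,D=info("scene"),info("side")
im=cv2.imread("pics/w2.png")[:,:,::-1].copy();hsv=cv2.cvtColor(im,cv2.COLOR_RGB2HSV)
sc=cv2.imread("pics/sc3.png")[:,:,::-1].copy()
def whites(im,roi,t):
    h=cv2.cvtColor(im,cv2.COLOR_RGB2HSV);m=np.zeros(h.shape[:2],np.uint8);x0,y0,x1,y1=roi
    m[y0:y1,x0:x1]=cv2.inRange(h,(0,0,t),(180,50,255))[y0:y1,x0:x1]
    return [c for c in cv2.findContours(m,cv2.RETR_EXTERNAL,cv2.CHAIN_APPROX_NONE)[0] if cv2.contourArea(c)>150]
A=[];B=[]
for c in whites(im,(250,185,400,315),200):
    e=cv2.fitEllipse(c);p=onz(W,e[0],.004);print("W",cv2.boundingRect(c),e[0],e[1],p);A.append(e[0])
for c in whites(sc,(215,290,350,378),190):
    e=cv2.fitEllipse(c);print("S",e[0],e[1],onz(S,e[0],.004));B.append(e[0])
for a in A:
    for b in B:
        if np.linalg.norm(onz(W,a,.004)-onz(S,b,.004))<.015: print("tri",tri(W,a,S,b))
# module: fins (top z .046) and body (dark)
g=np.zeros(hsv.shape[:2],np.uint8);x0,y0,x1,y1=300,212,341,306
g[y0:y1,x0:x1]=255
f=cv2.morphologyEx(cv2.inRange(hsv,(0,0,175),(180,60,255))&g,cv2.MORPH_CLOSE,np.ones((5,5)))
c=max(cv2.findContours(f,cv2.RETR_EXTERNAL,cv2.CHAIN_APPROX_NONE)[0],key=cv2.contourArea)
r=cv2.minAreaRect(c);bp=cv2.boxPoints(r);P=np.array([onz(W,p,.046) for p in bp]);print("fins",r,P.mean(0),yaw(P))
np.save("fins.npy",P)
cv2.imwrite("pics/crop2.png",cv2.resize(im[205:310,270:375],None,fx=5.6,fy=5.6,interpolation=cv2.INTER_NEAREST)[:,:,::-1])
t=cv2.resize(sc[290:360,245:325],None,fx=7,fy=7,interpolation=cv2.INTER_NEAREST)
cv2.imwrite("pics/crop2s.png",t[:,:,::-1])
E
```

```text
W (264, 270, 38, 34) (282.7456970214844, 286.5066223144531) (33.68892288208008, 37.505516052246094) [ 0.4698 -0.325   0.004 ]
W (308, 242, 30, 59) (321.96942138671875, 271.103515625) (33.043357849121094, 64.209228515625) [ 0.5253 -0.3078  0.004 ]
W (341, 237, 40, 37) (360.768798828125, 255.07876586914062) (35.94721984863281, 38.73788833618164) [ 0.5787 -0.2901  0.004 ]
W (261, 202, 41, 39) (281.29071044921875, 220.97415161132812) (38.2585334777832, 39.94795227050781) [ 0.4797 -0.2331  0.004 ]
fins ((318.5, 271.5), (59.0, 37.0), 90.0) [ 0.5217 -0.2913  0.046 ] ([-5.8, -94.7, 174.2, 83.5], [0.0439, 0.0778, 0.0464, 0.0778])
```

View pics/crop2.png

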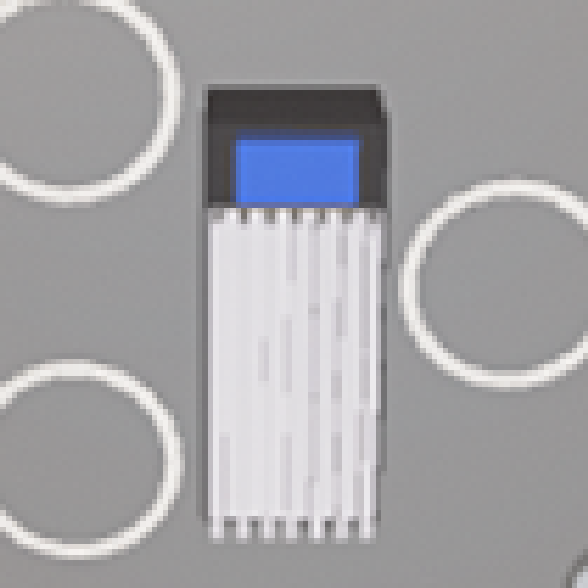

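Crop: the fins span full pixels (307.5,242)–(338,242) to (307,301)–(337,301), and the body is 307–339 wide. Next: its position, and its height by triangulation.

```bash
python3 - <<'E'
from h import *
import pickle
W=pickle.load(open("w2.pkl","rb"));S,D=info("scene"),info("side")
q=np.array([(307.5,242.1),(338.2,242.1),(337.2,301.4),(307.4,301.4)])
P=np.array([onz(W,p,.046) for p in q]);print("fins",P[:,:2].tolist(),P.mean(0),yaw(P))
b=[onz(W,p,.034) for p in((270+207/5.6,205+125/5.6),(270+386/5.6,205+125/5.6))];print("body end top",b,np.mean(b,0),np.linalg.norm(b[0]-b[1]))
im=cv2.imread("pics/w2.png")[:,:,::-1].copy()
w=cen(blobs(im,"blue",(300,215,345,250),10)[0])
for n,c,roi in(("sc3",S,(270,285,315,325)),("sd3",D,(370,265,410,295))):
    i=cv2.imread(f"pics/{n}.png")[:,:,::-1].copy()
    k=blobs(i,"blue",roi,5)
    if k:
        u=cen(k[0]);print(n,u,cv2.boundingRect(k[0]),"plug tri",tri(W,w,c,u))
    h=cv2.cvtColor(i,cv2.COLOR_RGB2HSV);x0,y0,x1,y1=(255,295,306,340) if n=="sc3" else (375,270,430,312)
    m=np.zeros(h.shape[:2],np.uint8);m[y0:y1,x0:x1]=cv2.inRange(h,(0,0,190),(180,60,255))[y0:y1,x0:x1]
    m=cv2.morphologyEx(m,cv2.MORPH_CLOSE,np.ones((5,5)))
    k=max(cv2.findContours(m,cv2.RETR_EXTERNAL,cv2.CHAIN_APPROX_NONE)[0],key=cv2.contourArea)
    print("fins",cv2.contourArea(k),cen(k),"tri",tri(W,q.mean(0),c,cen(k)),cv2.boundingRect(k))
print("plug W z.046?",w,onz(W,w,.046),onz(W,w,.04))
E
```

```text
fins [[0.5124405146446714, -0.25141081920031927], [0.5486937189053002, -0.25508095609515746], [0.5411774778523992, -0.33290042934543296], [0.5040112742519169, -0.32913707686910687]] [ 0.5266 -0.2921  0.046 ] ([-5.8, -95.5, 174.2, 83.8], [0.0364, 0.0782, 0.0374, 0.0782])
body end top [array([ 0.5132, -0.2366,  0.034 ]), array([ 0.5515, -0.2404,  0.034 ])] [ 0.5324 -0.2385  0.034 ] 0.03857980333454751
sc3 [295.1667 303.8587] (289, 300, 13, 9) plug tri [ 0.5322 -0.2452  0.0414]
fins 302.5 [276.903  318.1554] tri [ 0.5242 -0.2945  0.0409] (260, 301, 36, 29)
sd3 [390.3517 276.1957] (385, 272, 12, 10) plug tri [ 0.5303 -0.2451  0.0421]
fins 131.5 [406.6324 287.4613] tri [ 0.5275 -0.2912  0.0474] (395, 275, 35, 27)
plug W z.046? [322.4511 235.0369] [ 0.5309 -0.2445  0.046 ] [ 0.5309 -0.2463  0.04  ]
```

Request:
drive_tool:
  deltas: "0.001 -0.043 0 0 0 0 0; 0 -0.043 0 0 0 0 0; 0 0 -0.045 0 0 0 0; 0 0 -0.045 0 0 0 0; 0 0 -0.045 0 0 0 0; 0 0 -0.045 0 0 0 0; 0 0 -0.045 0 0 0 0; 0 0 -0.035 0 0 0 0; 0 0 -0.018 0 0 0 0; 0 0 -0.01 0 0 0 0"
  force: 60

```text
time: 27.95
ee_pos: [0.5273, -0.2861, 0.0088]
tcp_rot: [0.742, 0.67, -0.0, -0.0]
contact_force: [-0.3, 0.3, 0.9]
width: 0.0854
grip_force: 0.0
```

Request:
drive_tool:
  deltas: "0 0 0 0 0 0 1; 0 0 0 0 0 0 1; 0 0 0 0 0 0 1; 0 0 0 0 0 0 1; 0 0 0 0 0 0 1; 0 0 0 0 0 0 1; 0 0 0 0 0 0 1; 0 0 0 0 0 0 1; 0 0 0 0 0 0 1; 0 0 0 0 0 0 1"

```text
time: 29.2
ee_pos: [0.5285, -0.2868, 0.0114]
tcp_rot: [0.742, 0.671, 0.0, 0.002]
contact_force: [1.3, -0.4, 6.0]
width: 0.0388
grip_force: 63.8
```

Request:
drive_tool:
  deltas: "0 0 0.005 0 0 0 1; 0 0 0.015 0 0 0 1; 0 0 0.03 0 0 0 1; 0 0 0.04 0 0 0 1; 0 0 0.04 0 0 0 1; 0 0 0 0 0 0 1; 0 0 0 0 0 0 1; 0 0 0 0 0 0 1; 0 0 0 0 0 0 1; 0 0 0 0 0 0 1"

```text
time: 30.45
ee_pos: [0.5269, -0.2858, 0.1384]
tcp_rot: [0.742, 0.67, -0.0, -0.001]
contact_force: [-0.5, 0.7, -1.6]
width: 0.039
grip_force: 63.1
```

```bash
python3 - <<'E'
from h import *
import pickle
s=robot.read_state();c=info("wrist");im=robot.camera("wrist")
pickle.dump(c,open("w3.pkl","wb"));print(s["time"],s["ee_pos"],s["tcp_rot"],s["width"])
b=robot.camera("side")[180:340,290:500]
x=np.zeros((480,800,3),np.uint8);x[:,:460]=im[:,90:550];x[:320,460:]=cv2.resize(b,(340,320))
cv2.imwrite("pics/w3.png",x[:,:,::-1]);cv2.imwrite("pics/w3full.png",im[:,:,::-1])
E
```

```text
30.45 [ 0.5269 -0.2858  0.1384] [ 0.7419  0.6705 -0.0002 -0.0008] 0.038999215296701056
```

View pics/w3.png

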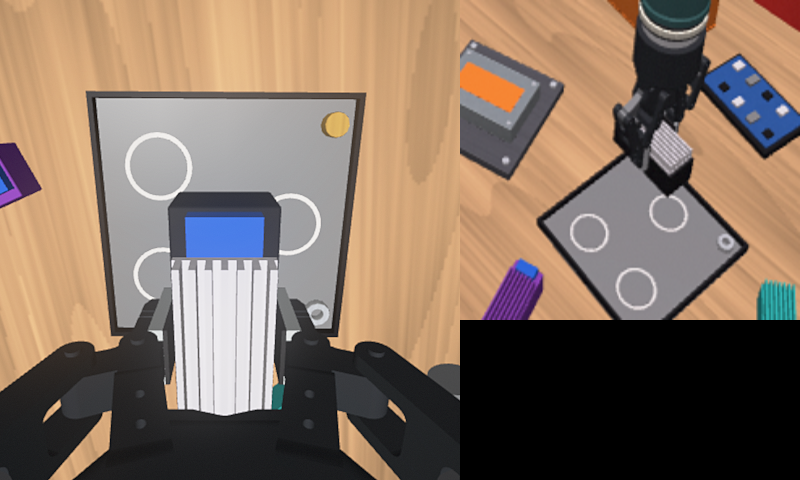

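The module is held level and lifted clear. The tray is undisturbed: rings, spacer and bearing are all in place. In the wrist image the body's end edge is near (259–370, 208), so I can work out the module's offset along its length in the grip.

```bash
python3 - <<'E'
from h import *
import pickle
W=pickle.load(open("w3.pkl","rb"))
for v in(192,208):
  for z in(.158,.162):
    b=np.array([onz(W,(u,v),z) for u in(259,370)]);print(v,z,b.mean(0),np.linalg.norm(b[0]-b[1]), b.mean(0)[:2]-.048*np.array([.101,.995]))
im=cv2.imread("pics/w3full.png");print(im[185:262:3,275].mean(1).astype(int).tolist())
h=cv2.cvtColor(im[:,:,::-1].copy(),cv2.COLOR_RGB2HSV)
m=np.zeros(h.shape[:2],np.uint8);m[185:262,240:390]=cv2.inRange(h,(0,0,0),(180,255,90))[185:262,240:390]
c=max(cv2.findContours(m,cv2.RETR_EXTERNAL,cv2.CHAIN_APPROX_NONE)[0],key=cv2.contourArea);print(cv2.boundingRect(c),cv2.approxPolyDP(cv2.convexHull(c),3,True).reshape(-1,2).tolist())
E
```

```text
192 0.158 [ 0.5318 -0.2314  0.158 ] 0.03962839294538387 [ 0.527  -0.2792]
192 0.162 [ 0.5319 -0.2307  0.162 ] 0.03835260161436817 [ 0.5271 -0.2785]
208 0.158 [ 0.5312 -0.2372  0.158 ] 0.040178350735333816 [ 0.5264 -0.285 ]
208 0.162 [ 0.5313 -0.2363  0.162 ] 0.03888485413472001 [ 0.5265 -0.2841]
[240, 196, 140, 60, 60, 60, 59, 64, 74, 76, 78, 140, 127, 128, 121, 122, 113, 105, 106, 91, 91, 84, 79, 80, 121, 215]
(258, 192, 113, 67) [[370, 207], [367, 258], [261, 258], [258, 208], [270, 192], [358, 192]]
```

Request:
drive_tool:
  deltas: "0.002 0.03 0.02 0 0 0.13 1; 0.003 0.03 0.02 0 0 0.13 1; 0.003 0.03 0.02 0 0 0.13 1; 0.003 0.03 0.02 0 0 0.13 1; 0.003 0.03 0.02 0 0 0.13 1; 0.002 0.033 0.01 0 0 0.128 1; 0 0 0 0 0 0 1; 0 0 0 0 0 0 1; 0 0 0 0 0 0 1; 0 0 0 0 0 0 1"

```text
time: 31.8
ee_pos: [0.543, -0.1038, 0.2487]
tcp_rot: [0.599, 0.801, -0.0, -0.0]
contact_force: [-0.1, -0.3, -1.3]
width: 0.0389
grip_force: 62.9
```

```bash
python3 - <<'E'
from h import *
import pickle
s=robot.read_state();c=info("wrist");im=robot.camera("wrist");cv2.imwrite("pics/w4.png",im[:,:,::-1])
pickle.dump(c,open("w4.pkl","wb"));print(s["time"],s["ee_pos"],s["tcp_rot"])
k=blobs(im,"orange",None,200)
for c0 in k[:3]:
    q=quad(c0);P=np.array([onz(c,p,.04) for p in q]);print(cv2.contourArea(c0),q.tolist(),P.mean(0),yaw(P),tri(c,cen(c0),info("scene"),(341.05,238.89)))
E
```

```text
31.8 [ 0.543  -0.1038  0.2487] [ 0.5989  0.8008 -0.0002 -0.0005]
4988.0 [[639, 305], [613, 336], [526, 296], [639, 139]] [ 0.865  -0.0866  0.04  ] ([-99.0, 171.5, 81.2, -58.1], [0.0441, 0.1207, 0.1856, 0.1857]) [ 0.6297 -0.1159  0.1892]
```

View pics/w4.png

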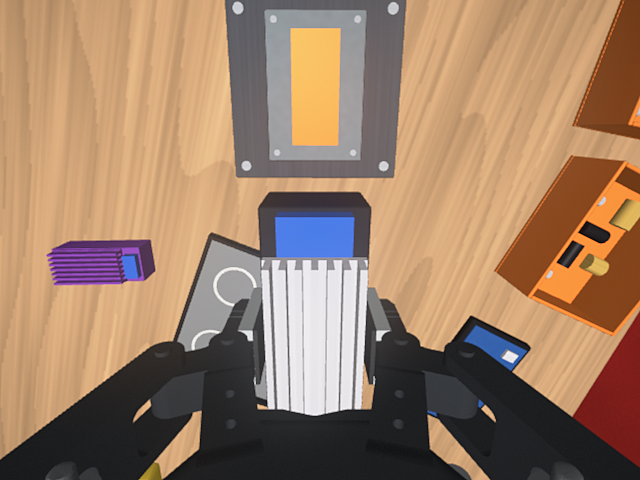

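The orange rectangle is fully visible at about (290,28)–(343,147), with the held module below it. The lighting is washed out here, so I'll use a wider mask.

```bash
python3 - <<'E'
from h import *
import pickle
W=pickle.load(open("w4.pkl","rb"));im=cv2.imread("pics/w4.png")[:,:,::-1].copy();h=cv2.cvtColor(im,cv2.COLOR_RGB2HSV)
m=np.zeros(h.shape[:2],np.uint8);m[12:160,270:358]=cv2.inRange(h,(8,90,150),(28,255,255))[12:160,270:358]
k=max(cv2.findContours(m,cv2.RETR_EXTERNAL,cv2.CHAIN_APPROX_NONE)[0],key=cv2.contourArea)
q=quad(k).astype(float);ce=q.mean(0);q+=np.sign(q-ce)*.4
P=np.array([onz(W,p,.04) for p in q]);print(q.tolist(),P[:,:2].tolist(),P.mean(0),yaw(P))
a=cen(k);print(tri(W,a,info("scene"),(341.05,238.89)),tri(W,a,info("side"),(307.42,223.2)))
b=np.array([onz(W,p,.269) for p in((260,208),(370,208))]);print("held end",b.mean(0),np.linalg.norm(b[0]-b[1]))
E
```

```text
[[340.4, 27.6], [338.4, 145.4], [290.6, 145.4], [290.6, 27.6]] [[0.5186920607929557, 0.05803756522719997], [0.5476293890653795, -0.03897581955285775], [0.5029635635984971, -0.052147157616018444], [0.476265985658399, 0.045546737566002936]] [0.5114 0.0031 0.04  ] ([-73.4, -163.6, 105.3, 16.4], [0.1012, 0.0466, 0.1013, 0.0442])
[0.5099 0.0064 0.0362] [0.512  0.005  0.0387]
held end [ 0.5288 -0.0567  0.269 ] 0.03959708506401872
```

Request:
drive_tool:
  deltas: "-0.01 0.035 0 0 0 0 1; -0.01 0.035 0 0 0 0 1; -0.011 0.0355 0 0 0 0 1; 0 0 -0.04 0 0 0 1; 0 0 -0.045 0 0 0 1; 0 0 -0.045 0 0 0 1; 0 0 -0.035 0 0 0 1; 0 0 -0.02 0 0 0 1; 0 0 -0.01 0 0 0 1; 0 0 0 0 0 0 1"

```text
time: 33.1
ee_pos: [0.5121, 0.0023, 0.054]
tcp_rot: [0.598, 0.801, -0.0, -0.0]
contact_force: [0.8, -0.5, -1.7]
width: 0.039
grip_force: 62.9
```

Request:
drive_tool:
  deltas: "0 0 -0.001 0 0 0 1; 0 0 -0.001 0 0 0 1; 0 0 -0.001 0 0 0 1; 0 0 0 0 0 0 1; 0 0 0 0 0 0 1; 0 0 0 0 0 0 1; 0 0 0 0 0 0 1; 0 0 0 0 0 0 1; 0 0 0 0 0 0 1; 0 0 0 0 0 0 1"

```text
time: 34.35
ee_pos: [0.5123, 0.0025, 0.0513]
tcp_rot: [0.598, 0.801, 0.0, 0.0]
contact_force: [-0.1, 0.2, -1.7]
width: 0.0388
grip_force: 62.9
```

Request:
drive_tool:
  deltas: "0 0 -0.001 0 0 0 1; 0 0 0 0 0 0 1; 0 0 -0.001 0 0 0 1; 0 0 0 0 0 0 1; 0 0 -0.0005 0 0 0 1; 0 0 0 0 0 0 1; 0 0 0 0 0 0 1; 0 0 0 0 0 0 1; 0 0 0 0 0 0 1; 0 0 0 0 0 0 1"

```text
time: 35.6
ee_pos: [0.5123, 0.0025, 0.0488]
tcp_rot: [0.598, 0.801, 0.0, 0.0]
contact_force: [0.1, -0.6, -1.4]
width: 0.039
grip_force: 62.9
```

Request:
drive_tool:
  deltas: "0 0 -0.001 0 0 0 1; 0 0 0 0 0 0 1; 0 0 0 0 0 0 1; 0 0 -0.001 0 0 0 1; 0 0 0 0 0 0 1; 0 0 0 0 0 0 1; 0 0 0 0 0 0 1; 0 0 0 0 0 0 1; 0 0 0 0 0 0 1; 0 0 0 0 0 0 1"

```text
time: 36.85
ee_pos: [0.5124, 0.0025, 0.0474]
tcp_rot: [0.598, 0.801, 0.0, 0.0]
contact_force: [-2.5, -0.4, 5.1]
width: 0.0391
grip_force: 63.8
```

Contact came at TCP z = 0.0474, as predicted. Releasing now.

Request:
drive_tool:
  deltas: "0 0 0 0 0 0 0.8; 0 0 0 0 0 0 0.5; 0 0 0 0 0 0 0; 0 0 0 0 0 0 0; 0 0 0 0 0 0 0; 0 0 0 0 0 0 0; 0 0 0.03 0 0 0 0; 0 0 0.05 0 0 0 0; 0 0 0.05 0 0 0 0; 0 0 0.05 0 0 0 0"

```text
time: 38.1
ee_pos: [0.5121, 0.0025, 0.2285]
tcp_rot: [0.598, 0.801, 0.0, 0.0]
contact_force: [2.1, -0.0, -0.1]
width: 0.0852
grip_force: 0.0
```

Request:
drive_tool:
  deltas: "-0.01 0.035 0.02 0 0 0 0; -0.01 0.035 0.02 0 0 0 0; 0 0.02 0.01 0 0 0 0; 0 0 0 0 0 0 0; 0 0 0 0 0 0 0; 0 0 0 0 0 0 0; 0 0 0 0 0 0 0; 0 0 0 0 0 0 0; 0 0 0 0 0 0 0; 0 0 0 0 0 0 0"

```text
time: 39.35
ee_pos: [0.4923, 0.0924, 0.2769]
tcp_rot: [0.598, 0.801, 0.0, 0.0]
contact_force: [1.0, 0.3, -0.3]
width: 0.0849
grip_force: 0.0
```

```bash
python3 - <<'E'
from h import *
import pickle
s=robot.read_state();c=info("wrist");im=robot.camera("wrist");cv2.imwrite("pics/w5.png",im[:,:,::-1])
pickle.dump(c,open("w5.pkl","wb"));print(s["time"],s["ee_pos"],s["tcp_rot"])
u,v=np.int32(proj(c,[.5115,.0028,.06]));print(u,v)
x0,y0=max(0,u-110),max(0,v-110);cr=im[y0:y0+220,x0:x0+220];print(x0,y0,cr.shape)
cv2.imwrite("pics/crop5.png",cv2.resize(cr,None,fx=2.7,fy=2.7,interpolation=cv2.INTER_CUBIC)[:,:,::-1])
E
```

```text
39.35 [0.4923 0.0924 0.2769] [0.5983 0.8012 0.0001 0.0001]
308 284
198 174 (220, 220, 3)
```

View pics/crop5.png

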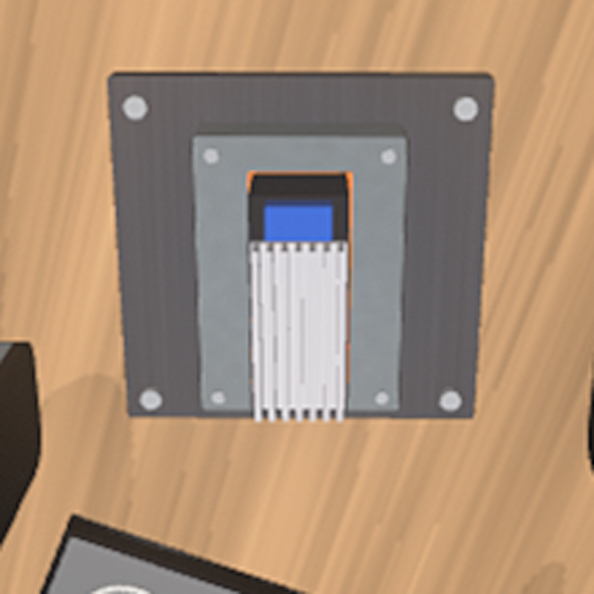

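The module lies right way up on the orange rectangle, plug end toward +y, with a thin orange margin all round; it is centred within about 1 mm. Now the containers go back, blue first.

Request:
drive_tool:
  deltas: "0 0.023 0 0 0 0.295 0; 0 0.023 0 0 0 0.295 0; 0 0.024 0 0 0 0.295 0; 0 0.024 0 0 0 0.295 0; -0.001 0.024 0 0 0 0.295 0; -0.001 0.024 0 0 0 0.295 0; -0.001 0.024 0 0 0 0.294 0; -0.001 0.024 0 0 0 0.294 0; 0 0 -0.03 0 0 0 0; 0 0 -0.04 0 0 0 0"
  force: 40

```text
time: 40.65
ee_pos: [0.489, 0.2834, 0.2075]
tcp_rot: [0.051, 0.999, 0.001, 0.002]
contact_force: [0.5, 0.6, -0.4]
width: 0.0851
grip_force: 0.0
```

Request:
drive_tool:
  deltas: "-0.0005 -0.0005 -0.02 0 0 0 0; 0 0 -0.04 0 0 0 0; 0 0 -0.04 0 0 0 0; 0 0 -0.03 0 0 0 0; 0 0 -0.015 0 0 0 0; 0 0 -0.006 0 0 0 0; 0 0 0 0 0 0 0; 0 0 0 0 0 0 0; 0 0 0 0 0 0 0; 0 0 0 0 0 0 0"

```text
time: 41.9
ee_pos: [0.4881, 0.2821, 0.0565]
tcp_rot: [0.052, 0.999, 0.0, 0.001]
contact_force: [0.2, -0.9, 0.5]
width: 0.0853
grip_force: 0.0
```

Request:
drive_tool:
  deltas: "0 0 0 0 0 0 1; 0 0 0 0 0 0 1; 0 0 0 0 0 0 1; 0 0 0 0 0 0 1; 0 0 0 0 0 0 1; 0 0 0 0 0 0 1; 0 0 0 0 0 0 1; 0 0 0 0 0 0 1; 0 0 0.015 0 0 0 1; 0 0 0.045 0 0 0 1"

```text
time: 43.15
ee_pos: [0.4855, 0.2807, 0.1133]
tcp_rot: [0.052, 0.999, -0.002, -0.004]
contact_force: [0.8, 0.4, -1.1]
width: 0.0393
grip_force: 40.1
```

Request:
drive_tool:
  deltas: "0 0 0.05 0 0 0 1; 0 0 0.05 0 0 0 1; 0.004 -0.033 0 0 0 0 1; 0.007 -0.045 0 0 0 0 1; 0.007 -0.045 0 0 0 0 1; 0.007 -0.045 0 0 0 0 1; 0.007 -0.045 0 0 0 0 1; 0.007 -0.045 0 0 0 0 1; 0.007 -0.045 0 0 0 0 1; 0.007 -0.045 0 0 0 0 1"

```text
time: 44.4
ee_pos: [0.5406, -0.0677, 0.2165]
tcp_rot: [0.052, 0.999, -0.0, 0.0]
contact_force: [0.5, 1.2, -1.2]
width: 0.0393
grip_force: 40.3
```

Request:
drive_tool:
  deltas: "0.007 -0.045 0 0 0 0 1; 0.007 -0.045 0 0 0 0 1; 0.007 -0.045 0 0 0 0 1; 0.007 -0.045 0 0 0 0 1; 0.006 -0.035 0 0 0 0 1; 0.003 -0.01 0 0 0 0 1; 0 0 0 0 0 0 1; 0 0 -0.03 0 0 0 1; 0 0 -0.04 0 0 0 1; 0 0 -0.03 0 0 0 1"

```text
time: 45.65
ee_pos: [0.5773, -0.2887, 0.1145]
tcp_rot: [0.051, 0.999, 0.001, -0.001]
contact_force: [0.3, 0.5, -1.3]
width: 0.0393
grip_force: 40.4
```

Request:
drive_tool:
  deltas: "0 0 -0.03 0 0 0 1; 0 0 -0.02 0 0 0 1; 0 0 -0.005 0 0 0 1; 0 0 0 0 0 0 1; 0 0 0 0 0 0 1; 0 0 0 0 0 0 1; 0 0 -0.001 0 0 0 1; 0 0 -0.001 0 0 0 1; 0 0 0 0 0 0 1; 0 0 0 0 0 0 1"

```text
time: 46.9
ee_pos: [0.5777, -0.291, 0.0587]
tcp_rot: [0.052, 0.999, 0.0, -0.0]
contact_force: [-0.2, -0.0, -2.4]
width: 0.0392
grip_force: 40.4
```

Request:
drive_tool:
  deltas: "0 0 -0.001 0 0 0 1; 0 0 0 0 0 0 1; 0 0 0 0 0 0 0.7; 0 0 0 0 0 0 0.3; 0 0 0 0 0 0 0; 0 0 0 0 0 0 0; 0 0 0 0 0 0 0; 0 0 0.03 0 0 0 0; 0 0 0.05 0 0 0 0; 0 0 0.05 0 0 0 0"

```text
time: 48.15
ee_pos: [0.5775, -0.2909, 0.1888]
tcp_rot: [0.052, 0.999, 0.0, -0.0]
contact_force: [1.1, 0.1, 0.5]
width: 0.0855
grip_force: 0.0
```

Request:
drive_tool:
  deltas: "-0.002 0.03 0 0 0 0 0; -0.002 0.046 0 0 0 0 0; -0.002 0.046 0 0 0 0 0; -0.002 0.046 0 0 0 0 0; -0.002 0.046 0 0 0 0 0; -0.002 0.046 0 0 0 0 0; -0.002 0.046 0 0 0 0 0; -0.002 0.046 0 0 0 0 0; -0.002 0.046 0 0 0 0 0; -0.002 0.046 0 0 0 0 0"

```text
time: 49.4
ee_pos: [0.5576, 0.1545, 0.188]
tcp_rot: [0.052, 0.999, 0.0, 0.0]
contact_force: [0.5, -0.1, -0.3]
width: 0.0853
grip_force: 0.0
```

Request:
drive_tool:
  deltas: "-0.002 0.046 0 0 0 0 0; -0.002 0.046 0 0 0 0 0; 0 0.034 0 0 0 0 0; 0 0.01 0 0 0 0 0; 0 0 -0.03 0 0 0 0; 0 0 -0.04 0 0 0 0; 0 0 -0.04 0 0 0 0; 0 0 -0.015 0 0 0 0; 0 0 -0.007 0 0 0 0; 0 0 0 0 0 0 0"

```text
time: 50.65
ee_pos: [0.5546, 0.289, 0.057]
tcp_rot: [0.052, 0.999, 0.0, 0.001]
contact_force: [-0.4, 0.4, 0.7]
width: 0.0856
grip_force: 0.0
```

Request:
drive_tool:
  deltas: "0 0 0 0 0 0 1; 0 0 0 0 0 0 1; 0 0 0 0 0 0 1; 0 0 0 0 0 0 1; 0 0 0 0 0 0 1; 0 0 0 0 0 0 1; 0 0 0 0 0 0 1; 0 0 0 0 0 0 1; 0 0 0.015 0 0 0 1; 0 0 0.045 0 0 0 1"

```text
time: 51.9
ee_pos: [0.5508, 0.2874, 0.1116]
tcp_rot: [0.052, 0.999, -0.003, -0.005]
contact_force: [0.3, 0.6, -2.1]
width: 0.0391
grip_force: 40.6
```

Request:
drive_tool:
  deltas: "0 0 0.05 0 0 0 1; 0 0 0.05 0 0 0 1; -0.004 -0.033 0 0 0 0 1; -0.006 -0.045 0 0 0 0 1; -0.006 -0.045 0 0 0 0 1; -0.006 -0.045 0 0 0 0 1; -0.006 -0.045 0 0 0 0 1; -0.006 -0.045 0 0 0 0 1; -0.006 -0.045 0 0 0 0 1; -0.006 -0.045 0 0 0 0 1"

```text
time: 53.15
ee_pos: [0.5067, -0.0605, 0.2153]
tcp_rot: [0.052, 0.999, 0.0, -0.001]
contact_force: [1.1, -0.4, -2.1]
width: 0.0391
grip_force: 40.9
```

Request:
drive_tool:
  deltas: "-0.006 -0.045 0 0 0 0 1; -0.006 -0.045 0 0 0 0 1; -0.006 -0.045 0 0 0 0 1; -0.006 -0.045 0 0 0 0 1; -0.006 -0.045 0 0 0 0 1; -0.0055 -0.035 0 0 0 0 1; -0.002 -0.006 0 0 0 0 1; 0 0 0 0 0 0 1; 0 0 -0.03 0 0 0 1; 0 0 -0.04 0 0 0 1"

```text
time: 54.4
ee_pos: [0.4714, -0.3242, 0.1468]
tcp_rot: [0.051, 0.999, -0.001, 0.002]
contact_force: [-0.6, -0.4, -3.4]
width: 0.039
grip_force: 41.1
```

Request:
drive_tool:
  deltas: "0 0 -0.04 0 0 0 1; 0 0 -0.03 0 0 0 1; 0 0 -0.01 0 0 0 1; 0 0 -0.005 0 0 0 1; 0 0 0 0 0 0 1; 0 0 0 0 0 0 1; 0 0 0 0 0 0 1; 0 0 0 0 0 0 1; 0 0 0 0 0 0 1; 0 0 0 0 0 0 1"

```text
time: 55.65
ee_pos: [0.4702, -0.325, 0.0608]
tcp_rot: [0.052, 0.999, 0.0, -0.0]
contact_force: [-1.2, -0.7, -2.0]
width: 0.0394
grip_force: 41.0
```

Request:
drive_tool:
  deltas: "0 0 -0.0015 0 0 0 1; 0 0 -0.0015 0 0 0 1; 0 0 0 0 0 0 1; 0 0 0 0 0 0 0.7; 0 0 0 0 0 0 0.3; 0 0 0 0 0 0 0; 0 0 0 0 0 0 0; 0 0 0.03 0 0 0 0; 0 0 0.05 0 0 0 0; 0 0 0.05 0 0 0 0"

```text
time: 56.9
ee_pos: [0.47, -0.3249, 0.1889]
tcp_rot: [0.052, 0.999, 0.0, -0.0]
contact_force: [-0.1, -0.1, 0.4]
width: 0.0854
grip_force: 0.0
```

Request:
drive_tool:
  deltas: "-0.002 0.03 0 0 0 0 0; -0.003 0.046 0 0 0 0 0; -0.003 0.046 0 0 0 0 0; -0.003 0.046 0 0 0 0 0; -0.003 0.046 0 0 0 0 0; -0.003 0.046 0 0 0 0 0; -0.003 0.046 0 0 0 0 0; -0.004 0.046 0 0 0 0 0; -0.004 0.046 0 0 0 0 0; -0.004 0.046 0 0 0 0 0"

```text
time: 58.15
ee_pos: [0.438, 0.1204, 0.1881]
tcp_rot: [0.052, 0.999, 0.0, 0.001]
contact_force: [0.3, -1.1, -0.4]
width: 0.0856
grip_force: 0.0
```

Request:
drive_tool:
  deltas: "-0.004 0.046 0 0 0 0 0; -0.004 0.046 0 0 0 0 0; -0.004 0.046 0 0 0 0 0; -0.002 0.0215 0 0 0 0 0; 0 0 -0.03 0 0 0 0; 0 0 -0.04 0 0 0 0; 0 0 -0.04 0 0 0 0; 0 0 -0.015 0 0 0 0; 0 0 -0.007 0 0 0 0; 0 0 0 0 0 0 0"

```text
time: 59.4
ee_pos: [0.425, 0.2788, 0.0568]
tcp_rot: [0.052, 0.999, 0.0, 0.001]
contact_force: [0.8, -0.8, -0.5]
width: 0.0856
grip_force: 0.0
```

Request:
drive_tool:
  deltas: "0 0 0 0 0 0 1; 0 0 0 0 0 0 1; 0 0 0 0 0 0 1; 0 0 0 0 0 0 1; 0 0 0 0 0 0 1; 0 0 0 0 0 0 1; 0 0 0 0 0 0 1; 0 0 0 0 0 0 1; 0 0 0.015 0 0 0 1; 0 0 0.045 0 0 0 1"

```text
time: 60.65
ee_pos: [0.4217, 0.277, 0.1131]
tcp_rot: [0.052, 0.999, -0.002, -0.004]
contact_force: [0.2, 1.0, -1.1]
width: 0.0389
grip_force: 40.4
```

Request:
drive_tool:
  deltas: "0 0 0.05 0 0 0 1; 0 0 0.05 0 0 0 1; 0.003 -0.03 0 0 0 0 1; 0.005 -0.045 0 0 0 0 1; 0.005 -0.045 0 0 0 0 1; 0.005 -0.045 0 0 0 0 1; 0.005 -0.045 0 0 0 0 1; 0.005 -0.045 0 0 0 0 1; 0.005 -0.045 0 0 0 0 1; 0.005 -0.045 0 0 0 0 1"

```text
time: 61.9
ee_pos: [0.4618, -0.068, 0.2158]
tcp_rot: [0.052, 0.999, 0.0, -0.0]
contact_force: [0.7, -0.0, -1.5]
width: 0.0394
grip_force: 40.6
```

Request:
drive_tool:
  deltas: "0.005 -0.045 0 0 0 0 1; 0.005 -0.045 0 0 0 0 1; 0.005 -0.045 0 0 0 0 1; 0.003 -0.032 0 0 0 0 1; 0 0 0 0 0 0 1; 0 0 -0.03 0 0 0 1; 0 0 -0.045 0 0 0 1; 0 0 -0.045 0 0 0 1; 0 0 -0.03 0 0 0 1; 0 0 -0.005 0 0 0 1"

```text
time: 63.15
ee_pos: [0.4785, -0.2315, 0.0585]
tcp_rot: [0.051, 0.999, 0.002, -0.003]
contact_force: [-0.7, 0.2, -1.6]
width: 0.0391
grip_force: 40.7
```

Request:
drive_tool:
  deltas: "0 0 0 0 0 0 1; 0 0 0 0 0 0 1; 0 0 0 0 0 0 1; 0 0 0 0 0 0 1; 0 0 0 0 0 0 1; 0 0 0 0 0 0 1; 0 0 0 0 0 0 1; 0 0 0 0 0 0 1; 0 0 0 0 0 0 1; 0 0 0 0 0 0 1"

```text
time: 64.4
ee_pos: [0.4803, -0.2335, 0.0608]
tcp_rot: [0.052, 0.999, 0.0, -0.0]
contact_force: [0.1, -0.9, -0.8]
width: 0.0391
grip_force: 40.7
```

Request:
drive_tool:
  deltas: "0 0 -0.0015 0 0 0 1; 0 0 -0.0015 0 0 0 1; 0 0 0 0 0 0 1; 0 0 0 0 0 0 0.7; 0 0 0 0 0 0 0.3; 0 0 0 0 0 0 0; 0 0 0 0 0 0 0; 0 0 0.03 0 0 0 0; 0 0 0.05 0 0 0 0; 0 0 0.05 0 0 0 0"

```text
time: 65.65
ee_pos: [0.48, -0.2334, 0.1889]
tcp_rot: [0.052, 0.999, 0.0, -0.0]
contact_force: [1.2, -0.1, -0.2]
width: 0.0855
grip_force: 0.0
```

Request:
drive_tool:
  deltas: "-0.005 -0.02 0.045 0 0 0 0; -0.005 -0.025 0.045 0 0 0 0; -0.01 0 0.02 0 0 0 0; 0 0 0 0 0 0 0; 0 0 0 0 0 0 0; 0 0 0 0 0 0 0; 0 0 0 0 0 0 0; 0 0 0 0 0 0 0; 0 0 0 0 0 0 0; 0 0 0 0 0 0 0"

```text
time: 66.9
ee_pos: [0.4603, -0.2785, 0.2979]
tcp_rot: [0.052, 0.999, 0.0, 0.0]
contact_force: [-0.6, -0.0, -0.1]
width: 0.0855
grip_force: 0.0
```

```bash
python3 - <<'E'
from h import *
s=robot.read_state();print(s["time"],s["ee_pos"])
im=robot.camera("wrist");b=robot.camera("side")
x=np.zeros((480,800,3),np.uint8);x[:,:480]=im[:,160:640];x[:256,480:]=cv2.resize(b[180:340,300:500],(320,256))
a=robot.camera("scene");x[256:480,480:]=cv2.resize(a[190:400,200:460],(320,224))
cv2.imwrite("pics/w6.png",x[:,:,::-1])
E
```

```text
66.9 [ 0.4603 -0.2785  0.2979]
```

View pics/w6.png

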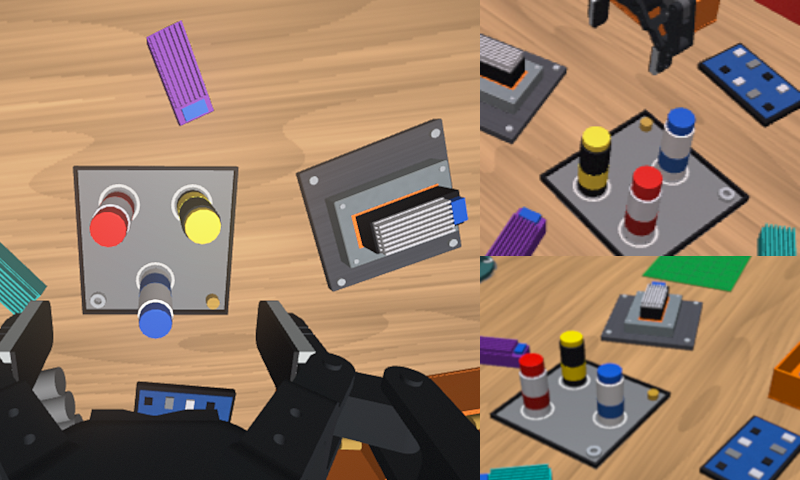

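The final view shows all three containers upright, each inside its own ring: red (118,205), yellow (195,205), blue (154,285). The module is on the orange rectangle at (410,222), and the bearing and spacer have not moved. Handing in.

```bash
python3 -c "
from bench import robot
print(robot.hand_in())"
```

```text
the job is handed in; nothing more can be done
None
```

The job is done and handed in at about 67 s: the module lies right way up on the orange rectangle, centred to about 1 mm by my measurement, all three containers stand upright on their original places, and the bearing ring and brass spacer were left where they were.

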